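Lock up the solder and the cup for the night

TASK

Lock the solder spool and the small black cup away for the night: slide each along the bench top, upright and without lifting it, through the open front of the wooden lock-up box until both are wholly inside. Then swing the box's hinged cover fully shut over them and, last, turn the lock bar all the way across the top of the shut cover. Leave the spirit lamp, the mug and the pliers where they stand.

Things in the scene. Friction and masses are not known exactly. Their poses are not given: they have to be found in the camera images.
- lockup_box: Dark wooden box with no floor or sill, screwed to the bench. Origin on the bench midway between the side walls, z up; +y points out of its open front, -x is the robot's side. Side and back walls 10 mm thick, 46 mm high; inner faces at x = -85 and +85, y = -75 mm; the side walls end at the open front, y = +75 mm. With the cover shut, its front board's inside is at y = +77 mm.
- cover (a joint): Cover hinge, rad: 0 = fully shut, 1.57 = top board upright, stop at 1.95; starts open. Stiff: stays at any angle, needs 2 to 6 N at its edge. L-shaped: top board 190 mm wide, 170 mm from hinge to front edge, 8 mm thick; an 8 mm front board hangs 42 mm below its front edge and closes the front. Shut, its top is 54 mm above the bench. Open, the front board juts forward about 0.2 m up.
- cover_hinge (a point): Middle of the cover's hinge axis, in mid-thickness of the top board; box frame x 0, y -85 mm, 50 mm above the bench. Its y axis runs along the top board from hinge to front edge, z out of the outer (upper) face, x along the hinge axis. The cover opens by turning about +x.
- cover_edge (a point): Middle of the front edge of the cover's outer face, 170 mm from the hinge axis; shut, it is 54 mm above the bench at box y +85 mm.
- lock_bar (a joint): Lock bar angle, rad: 0 = parked outside the side wall, pointing to box -y; 1.57 = pointing to box +x, fully across the cover (end stop). Turns flat about a vertical axis, counter-clockwise from above as it grows; light friction (about 1 N at the peg), stays where left. To be turned only once the cover is shut.
- lock_bar_pivot (a point): Pivot axis of the lock bar, on the top face of the bar, 62.5 mm above the bench, in the box frame at x -112, y +30 mm.
- lock_bar_peg (a point): Top centre of the round upright steel peg near the lock bar's end, diameter 12 mm, 54 mm from the pivot axis; its top is 78.5 mm above the bench and it stands 16 mm above the steel bar (bar 14 mm wide, 6 mm thick). Push this peg sideways to turn the bar.
- spool: Solder spool standing upright on its flange on the bench in front of the box: pale flanges 48 mm in diameter, 26 mm high in all. Origin at the centre of its underside, z up.
- cup: Small plain black cup standing upright on the bench in front of the box: 48 mm in diameter, 41 mm high, open top. Origin at the centre of its underside, z up.
- lamp: Spirit lamp, 68 mm in diameter, 79 mm high; bystander. Origin at the centre of its underside.
- tea_mug: Mug, about 101 x 96 mm and 96 mm high; bystander. Origin at the centre of its underside.
- round_pliers: Pliers lying flat, 150 x 69 mm, 12 mm high; bystander. Origin at the centre of the underside.

How it is judged:
By the outcome, as a careful person would: the job done as asked, in the order asked, and still so for the second after the job is handed in, with the robot touching nothing.
It also fails if it takes over 67 s, if anything falls off the work surface, if the arm or the gripper's body presses on something with over 40 N, if the wrist force passes 120 N, or if a joint passes its speed limit or range.

ROBOT

A 6-joint arm with a two-finger parallel gripper is mounted at the origin on a cart in front of the work surface, level with it; the furniture and walls round the work are solid. World frame = base frame: x ahead of the robot, y to its left, z up, the work surface at z = 0. Lengths are in mm, angles in rad, forces in N, time in s.
With the tool pointing down it reaches from about 425 to 925 mm from the base axis. Payload 12.5 kg.
Tool frame: the origin (TCP) lies at the very end of the fingers, on their centre line; the grasp point (between the pads) lies 19 mm behind it; z points along the fingers, y is the line along which they close (so a half turn about z gives the same grasp; the last joint's range is limited). The gripper opens to 85 mm and grips with 20 to 120 N. Pads are 22 mm wide; open, the fingers measure 114 mm over their backs; the gripper's body (76 mm by 85 mm) begins 54 mm behind the grasp point. The pads swing forward as they close: fully open they stand 13 mm farther back than shut.
Start: joints at [1.131, 0.491, 1.559, -0, 1.092, -0.106], TCP at [204.755, 590.525, 231.327] pointing down, gripper open.
Joint ranges: [-3.1, 3.1], [-0.84, 2.19], [0.05, 2.79], [-1.13, 4.28], [0.06, 2.93], [-2.69, 2.69]. Speed limits (rad/s): [2.22, 2.22, 2.79, 3.14, 3.14, 3.14].

INTERFACE

Orientations are given as a unit quaternion [x, y, z, w].
In Python, from bench import * gives the robot as it stands.
- The arm moves only by the tool arm_command, never from a script. Its argument "steps" is one flat list of numbers, 7 for each row, row after row: the shift along the tool's x, y, z in m, then the turn, a rotation vector about the tool's x, y, z in rad, then the closure, from 0 (fully open) to 1 (shut). In form: [dx, dy, dz, rx, ry, rz, gripper, dx, dy, dz, rx, ry, rz, gripper, ...]. A call has 1 to 8 rows; each row is the pose to reach, as a shift and turn from the pose commanded when the call began, along the tool's axes at that moment; what a row does not reach only later rows make up. A row lasts 1/8 s, in which the tool goes at most 62.5 mm and 10.7 degrees, less where a joint would pass 70% of its speed; a pose out of reach is approached as far as the arm can. A call with a gripper value outside its range is refused whole. The fingers move at their own pace and stop on an object; "force" is the grip in N (left out, the last holds). Time passes only in rows, so rows that repeat a pose let the fingers close. It gives the time, the measured TCP pose, the force, the opening and the grip force at its end, in the units of the state.
- get_state(): the state, without advancing time (a new reading comes with each control period).
- get_image(name): name is "side" or "top"; returns a dict with "img" (420x560x3 uint8, red, green, blue), "fx", "fy", "cx", "cy" (pixels), "R" (3x3) and "t" (3): a world point X has camera coordinates R X + t. Camera axes: x right, y down, z forward; pixel columns grow to the right and rows downward; lengths in mm; the calibration is good to about 2 mm. A picture is of the moment at which its call begins. There is no depth.
- sign_off(): hands the job in; it is judged then, once.
The state is a dict: "time_s": time; "q": joint angles; "joint_velocities": joint speeds; "joint_torque": joint torques, N m; "eef_pos": TCP position; "orientation": TCP orientation; "force": force on the tool from outside, world axes, zero at the start; "moment": the same for the moment, N m; "opening": finger opening in mm; "grasp_force": force on a finger pad.
Only numpy, scipy, OpenCV 4.12 (cv2) and the standard library are available. Lean on these libraries where they do the work, as an engineer would, in place of code of your own. Each camera call takes 0.05 s, during which the arm holds its last target. There are 200 camera calls.

## Working session

There is one attempt and no reset: what is moved stays moved. The work goes in short steps, Python scripts to look and compute and a tool call to move; the robot and the scene stay as the last step left them, time stands still between calls to the robot, and variables do not carry over. Pictures are saved under pics/ and viewed, at most 13 in all, crops included, and the job is handed in when it is done.

Besides the shell and the picture viewer there is one more tool, called by a JSON object that holds its "api" and its "payload". arm_command: Moves the arm, as the interface text tells. Its arguments: {"type":"object","properties":{"steps":{"type":"array","items":{"type":"number"}},"force":{"type":"number"}},"required":["steps"]}

```bash
mkdir -p pics; ls; python3 - <<'E'
from bench import *
import cv2
for n in("top","side"):
    d=get_image(n); cv2.imwrite(f"pics/{n}0.png",d["img"][:,:,::-1]); print(n,d["fx"],d["fy"],d["cx"],d["cy"],d["R"],d["t"])
print(get_state())
E
```

```text
pics
top 540.1869617551757 540.1869617551757 282.10127028917645 198.3449008351854 [[-0.02744128 -0.99959792 -0.0071392 ]
 [-0.99324791  0.0280709  -0.11256383]
 [ 0.11271897  0.0040021  -0.99361885]] [  70.07160517  619.59812323 1344.00550831]
side 420.5664351358419 420.5664351358419 279.8122732434424 201.92211398869375 [[ 0.86357199 -0.50368704 -0.02329791]
 [-0.30996478 -0.49385666 -0.81242073]
 [ 0.39769996  0.70880531 -0.58260602]] [-513.73442256  283.45954325  810.29866909]
{'time_s': 0.1, 'q': array([ 1.13139213e+00,  4.91511325e-01,  1.55939718e+00,  4.37096310e-05,
        1.09167237e+00, -1.05621311e-01]), 'joint_velocities': array([ 8.95270734e-05, -2.17149282e-03, -3.16050100e-05,  3.45916603e-04,
       -9.01754149e-05,  1.83414678e-03]), 'joint_torque': array([ 3.02182299e-03, -6.19444799e+01, -2.62025177e+01, -6.87342936e-05,
        2.89518401e-03, -1.26713121e-05]), 'eef_pos': array([204.6608889 , 590.33588503, 230.77569809]), 'orientation': array([ 1.66127714e-01,  9.86104121e-01, -4.70658640e-04, -1.51664608e-04]), 'force': array([0.09092554, 0.28372574, 0.04881889]), 'moment': array([ 0.00718147,  0.00014288, -0.00116231]), 'grasp_force': 0.0, 'opening': 85.45559545488403}
```

View pics/top0.png

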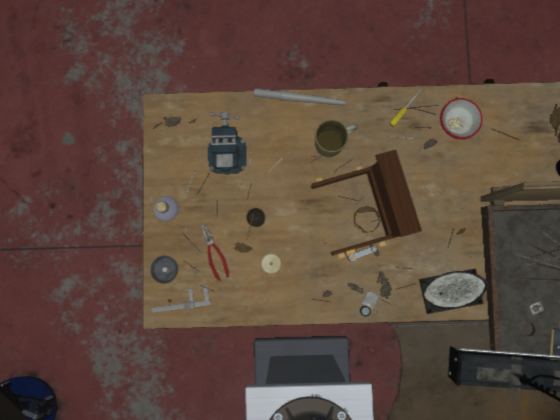

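View pics/side0.png

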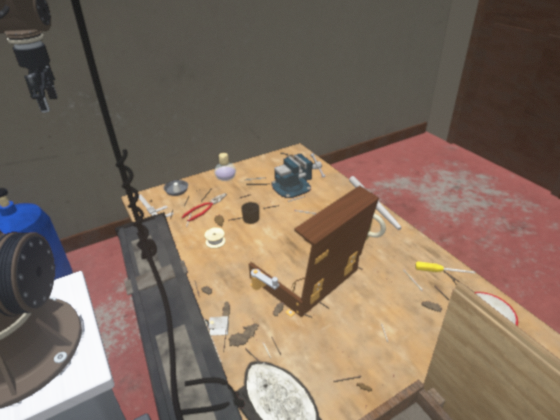

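```bash
python3 - <<'E'
import cv2
a=cv2.imread("pics/top0.png")[130:290,220:440]; cv2.imwrite("pics/c1.png",cv2.resize(a,None,fx=3.6,fy=3.6,interpolation=cv2.INTER_CUBIC))
E
cat > h.py <<'E'
from bench import *
import numpy as np, cv2
from scipy.spatial.transform import Rotation as Ro
def ray(d,u,v,z):
    "world point at height z seen at pixel u,v"
    c=-d["R"].T@d["t"]; r=d["R"].T@np.array([(u-d["cx"])/d["fx"],(v-d["cy"])/d["fy"],1])
    return c+r*(z-c[2])/r[2]
def proj(d,X):
    c=d["R"]@np.asarray(X,float)+d["t"]; return np.array([d["fx"]*c[0]/c[2]+d["cx"],d["fy"]*c[1]/c[2]+d["cy"]])
E
```

```text
(no output)
```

View pics/c1.png

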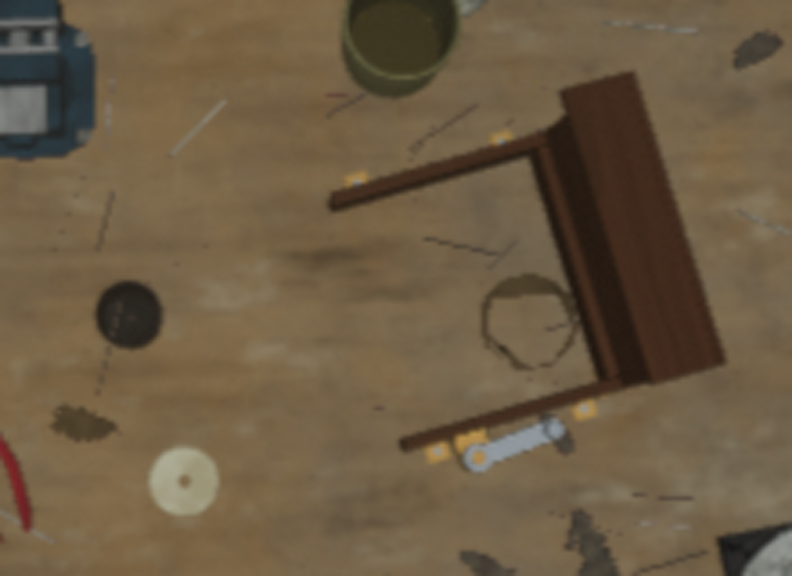

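```bash
python3 - <<'E'
from h import *
d=get_image("top");s=get_image("side")
P=lambda u,v,z: ray(d,220+(u+.5)/3.6-.5,130+(v+.5)/3.6-.5,z)
cup=P(129,315,41);sp=P(184.5,481,26)
# box fit: known points
obj=[((85,75,46),(333,211)),((95,75,46),(330,196)),((-85,75,46),(401,437)),((-95,75,46),(405,451)),((-112,30,62.5),(477,459)),((-112,-24,78.5),(555,428)),((-85,-75,46),(605,381)),((85,-75,46),(535,152))]
from scipy.optimize import least_squares
W=np.array([P(*b,a[2])[:2] for a,b in obj]);A=np.array([a[:2] for a,b in obj],float)
f=lambda p:(np.c_[np.cos(p[2])*A[:,0]-np.sin(p[2])*A[:,1],np.sin(p[2])*A[:,0]+np.cos(p[2])*A[:,1]]+p[:2]-W)
r=least_squares(lambda p:f(p).ravel(),[600,-100,0.2]);print("box",r.x);print(f(r.x).round(1))
c,si=np.cos(r.x[2]),np.sin(r.x[2]);R=np.array([[c,-si],[si,c]])
for n,p in(("cup",cup),("spool",sp)):
    print(n,p.round(1),"box frame",(R.T@(p[:2]-r.x[:2])).round(1), "side px",proj(s,p).round(1))
for n,u,v,z in(("lamp",165,207,60),("mug",331,138,96),("pl",215,253,6),("pl1",205,228,6),("pl2",226,277,6)): print(n,ray(d,u,v,z).round())
# cover angle: front board corners in side image
for th in(1.2,1.4,1.57,1.75,1.95):
    o=[]
    for x in(-95,95):
      for (y,z) in((170,4),(170,-46),):
        Y=-85+y*np.cos(th)-z*np.sin(th);Z=50+y*np.sin(th)+z*np.cos(th)
        o.append(np.r_[proj(s,[*(R@[x,Y]+r.x[:2]),Z]),proj(d,[*(R@[x,Y]+r.x[:2]),Z])])
    print(th,np.round(o).tolist())
E
```

```text
box [ 5.83343682e+02 -1.17224530e+02  2.54499234e-01]
[[ 3.   0.9]
 [ 2.   1.7]
 [-1.7  0. ]
 [-1.6 -0.1]
 [ 0.1 -0.2]
 [-5.7 -0.6]
 [ 1.1 -1.6]
 [ 2.8 -0.2]]
cup [574.7 121.5  41. ] box frame [ 51.7 233.2] side px [249.4 206.5]
spool [457.5  85.8  26. ] box frame [-70.6 228.2] side px [214.  233.6]
lamp [605. 347.  60.]
mug [761. -72.  96.]
pl [488. 230.   6.]
pl1 [553. 255.   6.]
pl2 [426. 202.   6.]
1.2 [[278.0, 224.0, 383.0, 242.0], [261.0, 221.0, 362.0, 248.0], [343.0, 183.0, 358.0, 161.0], [325.0, 182.0, 337.0, 168.0]]
1.4 [[291.0, 229.0, 398.0, 238.0], [271.0, 221.0, 376.0, 244.0], [356.0, 186.0, 372.0, 156.0], [336.0, 180.0, 351.0, 163.0]]
1.57 [[303.0, 235.0, 411.0, 234.0], [282.0, 223.0, 389.0, 240.0], [368.0, 190.0, 385.0, 152.0], [347.0, 181.0, 363.0, 158.0]]
1.75 [[316.0, 245.0, 424.0, 230.0], [295.0, 228.0, 403.0, 236.0], [380.0, 198.0, 397.0, 149.0], [360.0, 184.0, 377.0, 154.0]]
1.95 [[330.0, 259.0, 436.0, 226.0], [310.0, 237.0, 418.0, 232.0], [394.0, 209.0, 410.0, 146.0], [375.0, 191.0, 392.0, 150.0]]
```

```bash
cat >> h.py <<'E'
B=np.array([583.3,-117.2]);YAW=0.2545
def b2w(x,y,z):
    c,s=np.cos(YAW),np.sin(YAW); return np.array([B[0]+c*x-s*y,B[1]+s*x+c*y,z])
def w2b(p):
    c,s=np.cos(YAW),np.sin(YAW); p=np.asarray(p)[:2]-B; return np.array([c*p[0]+s*p[1],-s*p[0]+c*p[1]])
def plan(*ts,start=None):
    "each t=(box x,box y,z,heading of tool x in box deg); shifts (mm) from current pose (or start t), tool axes"
    pose=lambda t:(b2w(*t[:3]),Ro.from_euler('z',np.deg2rad(t[3])+YAW)*Ro.from_quat([1,0,0,0]))
    st=get_state(); p0,R0=(st["eef_pos"],Ro.from_quat(st["orientation"])) if start is None else pose(start)
    for t in ts:
        p,R=pose(t); print(t,"->",R0.inv().apply(p-p0).round(1),(R0.inv()*R).as_rotvec().round(3))
E
python3 - <<'E'
from h import *
plan((56,291,120,85.8),(56,291,6,85.8))
E
```

```text
(56, 291, 120, 85.8) -> [-474.7 -271.2  111.1] [-1.000e-03  0.000e+00  1.056e+00]
(56, 291, 6, 85.8) -> [-474.7 -271.2  225.1] [-1.000e-03  0.000e+00  1.056e+00]
```

{"api": "arm_command", "payload": {"steps": [-0.06, -0.034, 0.014, 0, 0, 0.132, 0.65, -0.12, -0.068, 0.028, 0, 0, 0.264, 0.65, -0.18, -0.102, 0.042, 0, 0, 0.396, 0.65, -0.24, -0.136, 0.056, 0, 0, 0.528, 0.65, -0.3, -0.17, 0.07, 0, 0, 0.66, 0.65, -0.36, -0.205, 0.084, 0, 0, 0.792, 0.65, -0.42, -0.24, 0.098, 0, 0, 0.924, 0.65, -0.475, -0.271, 0.111, 0, 0, 1.056, 0.65]}}

```text
time_s: 1.2
eef_pos: [528.5, 220.0, 131.5]
orientation: [0.642, 0.767, 0.0, -0.0]
force: [0.9, 0.4, 0.3]
opening: 29.8
grasp_force: 0.0
```

```bash
python3 - <<'E'
from h import *
plan((56,291,120,85.8),(56,291,6,85.8))
E
```

```text
(56, 291, 120, 85.8) -> [-47.1  27.9  11.5] [ 0.    -0.    -0.005]
(56, 291, 6, 85.8) -> [-47.1  27.9 125.5] [ 0.    -0.    -0.005]
```

{"api": "arm_command", "payload": {"steps": [-0.045, 0.028, 0.011, 0, 0, 0, 0.65, -0.045, 0.028, 0.06, 0, 0, 0, 0.65, -0.045, 0.028, 0.06, 0, 0, 0, 0.65]}}

```text
time_s: 1.58
eef_pos: [561.5, 181.6, 69.2]
orientation: [0.641, 0.768, -0.002, -0.002]
force: [-0.5, -0.2, -0.1]
opening: 30.0
grasp_force: 0.0
```

```bash
python3 - <<'E'
from h import *
d=get_image("side");cv2.imwrite("pics/s1.png",d["img"][:,:,::-1])
plan((56,291,6,85.8),(39,60,6,85.8),(38,48,6,85.8));s=get_state();print(s["eef_pos"],s["force"])
E
```

```text
(56, 291, 6, 85.8) -> [-4.1  1.4 65.3] [-0.003 -0.    -0.   ]
(39, 60, 6, 85.8) -> [-235.8    1.4   65.3] [-0.003 -0.    -0.   ]
(38, 48, 6, 85.8) -> [-247.8    1.3   65.3] [-0.003 -0.    -0.   ]
[562.33603211 182.37626018  71.2824726 ] [ 0.82309815 -0.61901404  0.70960579]
```

{"api": "arm_command", "payload": {"steps": [-0.004, 0.001, 0.05, 0, 0, 0, 0.65, -0.004, 0.001, 0.066, 0, 0, 0, 0.65, -0.004, 0.001, 0.066, 0, 0, 0, 0.65, -0.02, 0.001, 0.066, 0, 0, 0, 0.65, -0.03, 0.001, 0.066, 0, 0, 0, 0.65, -0.045, 0.001, 0.066, 0, 0, 0, 0.65, -0.065, 0.001, 0.066, 0, 0, 0, 0.65, -0.08, 0.001, 0.066, 0, 0, 0, 0.65]}}

```text
time_s: 2.62
eef_pos: [578.8, 102.4, 6.1]
orientation: [0.641, 0.768, 0.0, 0.0]
force: [-1.0, 2.0, 2.8]
opening: 30.2
grasp_force: 1.4
```

```bash
python3 - <<'E'
from h import *
d=get_image("top");cv2.imwrite("pics/t1.png",cv2.resize(d["img"][110:310,180:440,::-1],None,fx=3,fy=3,interpolation=cv2.INTER_CUBIC))
plan((56,215,6,85.8),(39,60,6,85.8),(38,48,6,85.8));s=get_state();print(s["eef_pos"],s["force"])
E
```

```text
(56, 215, 6, 85.8) -> [3.  4.9 0. ] [ 0.     0.    -0.002]
(39, 60, 6, 85.8) -> [-152.9   -0.4    0. ] [ 0.     0.    -0.002]
(38, 48, 6, 85.8) -> [-164.9   -0.5    0. ] [ 0.     0.    -0.002]
[579.08641119 101.16619562   6.02520606] [ 0.16451112 -1.08021485  0.19540355]
```

View pics/t1.png

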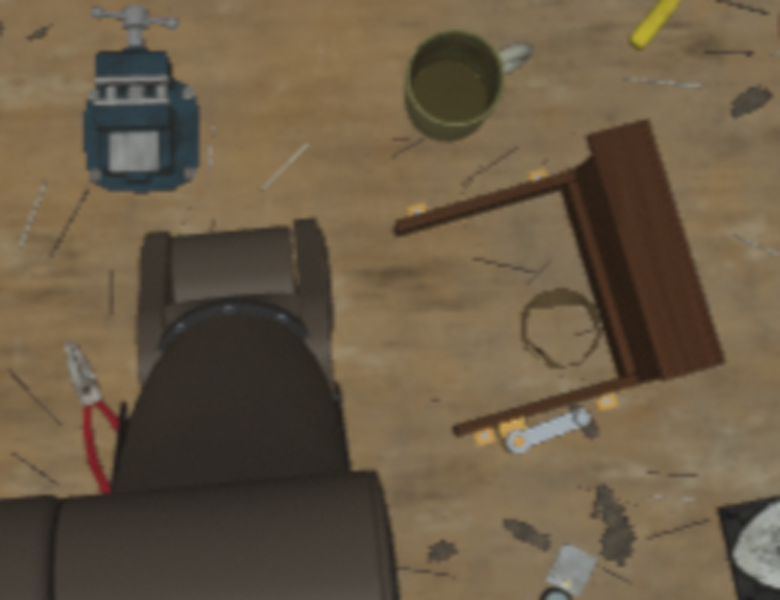

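{"api": "arm_command", "payload": {"steps": [-0.015, 0, 0, 0, 0, 0, 0.65, -0.035, 0, 0, 0, 0, 0, 0.65, -0.055, 0, 0, 0, 0, 0, 0.65, -0.07, 0, 0, 0, 0, 0, 0.65, -0.08, 0, 0, 0, 0, 0, 0.65]}}

```text
time_s: 3.3
eef_pos: [592.9, 24.1, 5.8]
orientation: [0.641, 0.768, 0.0, -0.0]
force: [0.1, 0.5, 1.0]
opening: 29.6
grasp_force: 0.4
```

```bash
python3 - <<'E'
from h import *
d=get_image("side");cv2.imwrite("pics/s2.png",cv2.resize(d["img"][120:320,140:400,::-1],None,fx=3,fy=3,interpolation=cv2.INTER_CUBIC))
plan((39,55,6,85.8),(38,48,6,85.8));s=get_state();print(s["eef_pos"],s["force"],w2b(s["eef_pos"]))
E
```

```text
(39, 55, 6, 85.8) -> [-78.9  -0.1  -0.1] [ 0.     0.    -0.001]
(38, 48, 6, 85.8) -> [-85.9  -0.5  -0.1] [ 0.     0.    -0.001]
[593.14665424  23.45082014   5.84703273] [ 0.25159969 -1.4186436   0.25600675] [ 44.93995444 133.64134952]
```

View pics/s2.png

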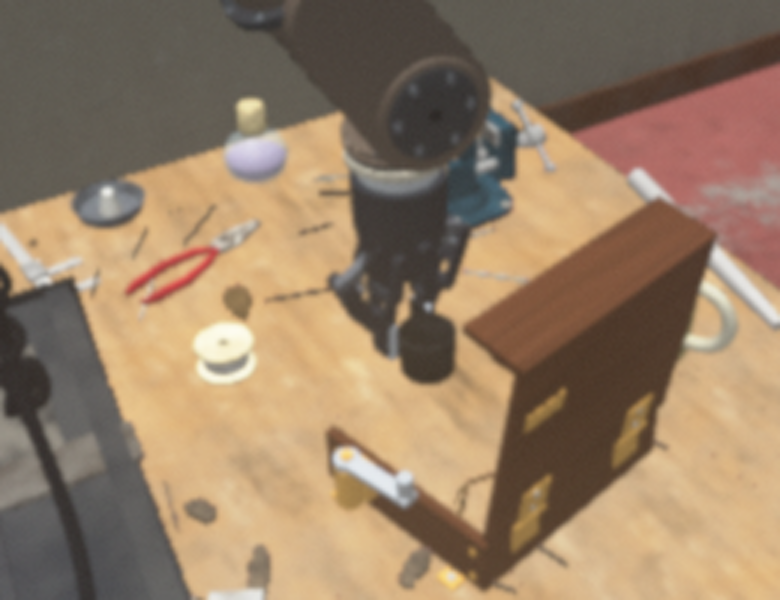

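{"api": "arm_command", "payload": {"steps": [-0.015, 0, 0, 0, 0, 0, 0.65, -0.033, 0, 0, 0, 0, 0, 0.65, -0.052, 0, 0, 0, 0, 0, 0.65, -0.066, 0, 0, 0, 0, 0, 0.65, -0.075, 0, 0, 0, 0, 0, 0.65, -0.082, 0, 0, 0, 0, 0, 0.65, -0.082, 0, 0, 0, 0, 0, 0.65]}}

```text
time_s: 4.22
eef_pos: [607.6, -55.7, 5.9]
orientation: [0.64, 0.768, 0.0, 0.0]
force: [0.1, 0.4, 0.3]
opening: 30.0
grasp_force: 0.0
```

```bash
python3 - <<'E'
from h import *
d=get_image("side");print(ray(d,282.2,228.2,41),w2b(ray(d,282.2,228.2,41)))
T=(39,52,6,85.8)
plan((45,130,6,85.8),(30,200,110,85.8),(-80,285,110,99.3),(-80,285,6,99.3));s=get_state();print(s["eef_pos"],s["force"],w2b(s["eef_pos"]))
E
```

```text
[602.11022269  -1.08014707  41.        ] [ 47.43884584 107.64386015]
(45, 130, 6, 85.8) -> [76.5  0.4 -0.1] [-0. -0. -0.]
(30, 200, 110, 85.8) -> [ 145.2  -19.7 -104.1] [-0. -0. -0.]
(-80, 285, 110, 99.3) -> [ 221.9 -135.7 -104.1] [-0.    -0.    -0.236]
(-80, 285, 6, 99.3) -> [ 2.219e+02 -1.357e+02 -1.000e-01] [-0.    -0.    -0.236]
[607.51143989 -55.33258069   5.86651972] [-0.10180725  0.3220023  -0.73699984] [39.0074095  53.77911675]
```

{"api": "arm_command", "payload": {"steps": [0.04, 0, 0, 0, 0, 0, 0.65, 0.095, 0, -0.01, 0, 0, 0, 0.65, 0.14, -0.02, -0.05, 0, 0, 0, 0.65, 0.18, -0.06, -0.07, 0, 0, -0.08, 0.65, 0.21, -0.11, -0.07, 0, 0, -0.16, 0.65, 0.225, -0.136, -0.05, 0, 0, -0.236, 0.65, 0.225, -0.136, -0.02, 0, 0, -0.236, 0.65, 0.225, -0.136, 0, 0, 0, -0.236, 0.65]}}

```text
time_s: 5.28
eef_pos: [432.8, 142.1, 5.3]
orientation: [0.545, 0.839, 0.0, 0.0]
force: [-0.3, 0.2, 0.1]
opening: 29.8
grasp_force: 0.0
```

```bash
python3 - <<'E'
from h import *
d=get_image("side");cv2.imwrite("pics/s3.png",cv2.resize(d["img"][120:320,140:400,::-1],None,fx=3,fy=3,interpolation=cv2.INTER_CUBIC))
plan((-80,285,6,99.3),(-41,51,6,99.3));s=get_state();print(s["eef_pos"],s["force"],w2b(s["eef_pos"]))
E
```

```text
(-80, 285, 6, 99.3) -> [-3.8  0.3 -2.5] [-0.002 -0.001  0.001]
(-41, 51, 6, 99.3) -> [-241.     0.7   -2.6] [-0.002 -0.001  0.001]
[432.28350257 141.82331783   3.53061548] [-1.41330104 -0.57240398 -2.14761581] [-80.94003914 288.70014157]
```

View pics/s3.png

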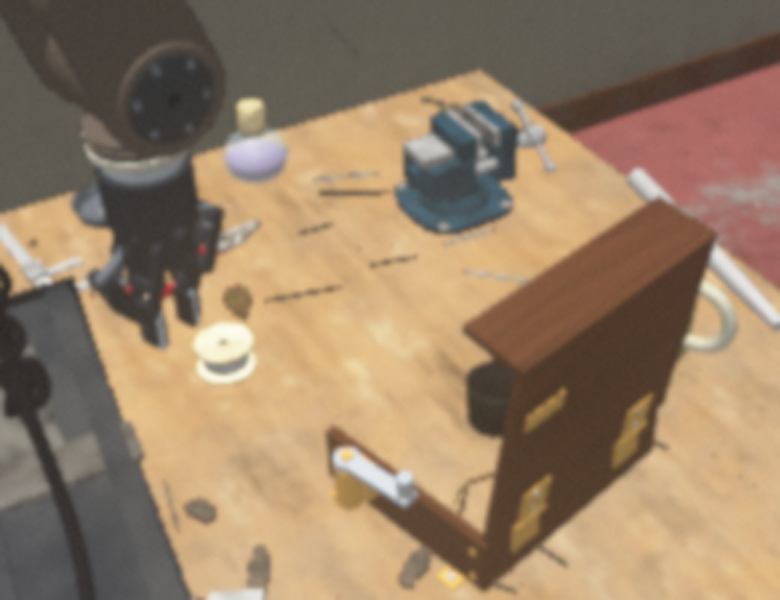

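{"api": "arm_command", "payload": {"steps": [-0.015, 0, 0, 0, 0, 0, 0.65, -0.028, 0, 0, 0, 0, 0, 0.65, -0.04, 0, 0, 0, 0, 0, 0.65, -0.057, 0, 0, 0, 0, 0, 0.65, -0.077, 0, 0, 0, 0, 0, 0.65, -0.097, 0, 0, 0, 0, 0, 0.65, -0.112, 0, 0, 0, 0, 0, 0.65, -0.12, 0, 0, 0, 0, 0, 0.65]}}

```text
time_s: 6.32
eef_pos: [482.2, 30.8, 6.0]
orientation: [0.546, 0.838, 0.0, 0.0]
force: [-0.5, 2.1, 2.0]
opening: 29.6
grasp_force: 1.2
```

```bash
python3 - <<'E'
from h import *
d=get_image("side");cv2.imwrite("pics/s4.png",cv2.resize(d["img"][120:320,140:400,::-1],None,fx=3,fy=3,interpolation=cv2.INTER_CUBIC))
plan((-41,52,6,99.3));s=get_state();print(s["eef_pos"],s["force"],w2b(s["eef_pos"]))
E
```

```text
(-41, 52, 6, 99.3) -> [-117.9    0.4    0. ] [ 0.     0.    -0.001]
[482.51191699  30.48451012   5.97796058] [ 0.0879045  -0.27029772  0.29777128] [-60.36034754 168.30205183]
```

View pics/s4.png

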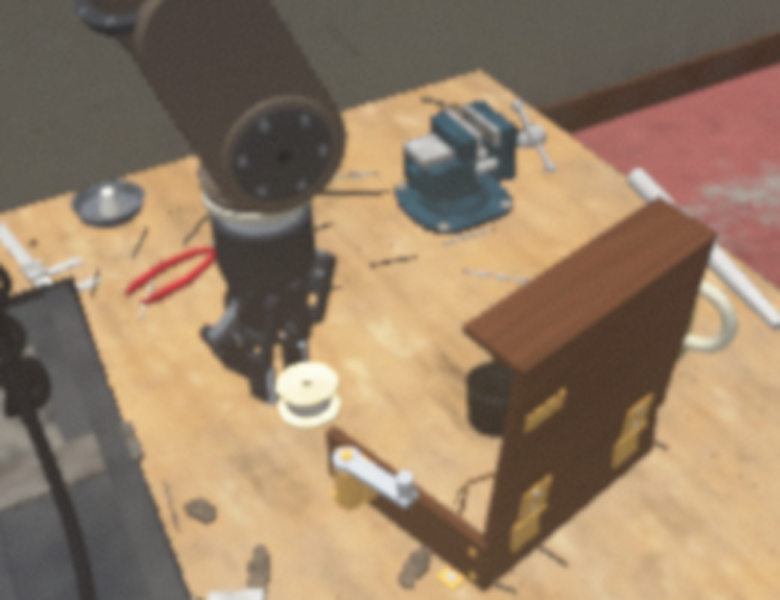

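{"api": "arm_command", "payload": {"steps": [-0.013, 0.0015, 0, 0, 0, 0, 0.65, -0.031, 0.004, 0, 0, 0, 0, 0.65, -0.051, 0.007, 0, 0, 0, 0, 0.65, -0.071, 0.009, 0, 0, 0, 0, 0.65, -0.091, 0.01, 0, 0, 0, 0, 0.65, -0.106, 0.01, 0, 0, 0, 0, 0.65, -0.117, 0.01, 0, 0, 0, 0, 0.65, -0.119, 0.01, 0, 0, 0, 0, 0.65]}}

```text
time_s: 7.38
eef_pos: [539.4, -73.6, 5.8]
orientation: [0.546, 0.838, 0.0, 0.0]
force: [-0.5, 1.2, 0.9]
opening: 30.2
grasp_force: 0.9
```

```bash
python3 - <<'E'
from h import *
plan((-40,130,6,99.3),(-40,130,150,99.3));s=get_state();print(s["eef_pos"],s["force"],w2b(s["eef_pos"]))
E
```

```text
(-40, 130, 6, 99.3) -> [77.1  4.  -0.2] [ 0. -0. -0.]
(-40, 130, 150, 99.3) -> [  77.1    4.  -144.2] [ 0. -0. -0.]
[539.37648951 -73.57889469   5.83576653] [-0.50030378  1.21350823  0.89046238] [-31.52658647  53.27428974]
```

{"api": "arm_command", "payload": {"steps": [0.05, 0.002, 0, 0, 0, 0, 0.65, 0.1, 0.003, -0.01, 0, 0, 0, 0.8, 0.14, 0, -0.06, 0, 0, 0, 1, 0.16, -0.01, -0.12, 0, 0, -0.05, 1, 0.18, -0.02, -0.18, 0, 0, -0.1, 1, 0.19, -0.02, -0.24, 0, 0, -0.16, 1, 0.2, -0.02, -0.29, 0, 0, -0.16, 1]}}

```text
time_s: 8.25
eef_pos: [439.1, 102.4, 298.5]
orientation: [0.476, 0.879, 0.0, 0.001]
force: [0.6, 1.2, -0.7]
opening: -0.2
grasp_force: 0.0
```

```bash
python3 - <<'E'
from h import *
d=get_image("top");cv2.imwrite("pics/t2.png",cv2.resize(d["img"][120:300,220:440,::-1],None,fx=3.3,fy=3.3,interpolation=cv2.INTER_CUBIC))
s=get_state();print(s["eef_pos"],s["force"],w2b(s["eef_pos"]),s["opening"],s["q"])
E
```

```text
[440.51904088 103.24490462 304.25639524] [-0.27964672 -0.14150285  5.81870012] [-82.68233423 249.2909743 ] 0.1143505353285749 [ 8.38553968e-02  1.59450597e-01  1.85859331e+00  3.73362291e-04
  1.11369470e+00 -4.94604049e-01]
```

View pics/t2.png

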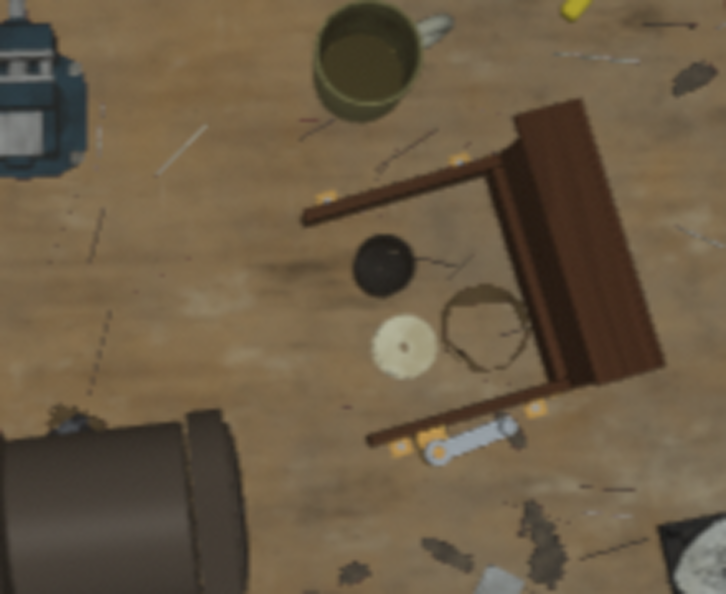

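```bash
python3 - <<'E'
from h import *
d=get_image("top")
for u,v,z in((384,265,41),(404.5,347,26)): print(w2b(ray(d,220+(u+.5)/3.3-.5,120+(v+.5)/3.3-.5,z)))
plan((0,-155,300,90),(0,-155,195,90))
E
```

```text
[36.78588476 24.73516185]
[-27.57164665  26.15972246]
(0, -155, 300, 90) -> [-409.   -50.3    2.3] [0.009 0.003 0.324]
(0, -155, 195, 90) -> [-408.6  -51.2  107.3] [0.009 0.003 0.324]
```

Both objects are well inside. Go behind the cover.

{"api": "arm_command", "payload": {"steps": [-0.058, -0.007, 0, 0, 0, 0.046, 1, -0.116, -0.014, 0, 0, 0, 0.092, 1, -0.174, -0.021, 0, 0, 0, 0.138, 1, -0.232, -0.028, 0, 0, 0, 0.184, 1, -0.29, -0.035, 0, 0, 0, 0.23, 1, -0.35, -0.043, 0, 0, 0, 0.28, 1, -0.405, -0.05, 0, 0, 0, 0.324, 1, -0.405, -0.05, 0, 0, 0, 0.324, 1]}}

```text
time_s: 9.35
eef_pos: [619.3, -268.0, 293.0]
orientation: [0.614, 0.79, -0.0, -0.001]
force: [-0.6, 1.3, 0.1]
opening: 0.2
grasp_force: 0.0
```

```bash
python3 - <<'E'
from h import *
s=get_state();print(s["eef_pos"],s["force"],w2b(s["eef_pos"]))
plan((0,-150,195,90),(0,-150,240,90))
E
```

```text
[ 619.28171438 -267.97776096  293.0459986 ] [-0.59347053  1.30896211  0.12202502] [  -3.13732404 -154.97991537]
(0, -150, 195, 90) -> [ 4.8  3.3 98. ] [-0.002 -0.001 -0.005]
(0, -150, 240, 90) -> [ 4.9  3.2 53. ] [-0.002 -0.001 -0.005]
```

{"api": "arm_command", "payload": {"steps": [0, 0.003, 0.05, 0, 0, 0, 1, 0, 0.003, 0.098, 0, 0, 0, 1, 0.003, 0.003, 0.098, 0, 0, 0, 1, 0.015, 0.003, 0.098, 0, 0, 0, 1, 0.027, 0.003, 0.098, 0, 0, 0, 1, 0.04, 0.003, 0.098, 0, 0, 0, 1, 0.054, 0.003, 0.098, 0, 0, 0, 1]}}

```text
time_s: 10.22
eef_pos: [608.4, -211.2, 199.0]
orientation: [0.612, 0.791, 0.0, 0.001]
force: [1.3, -3.1, 1.8]
opening: -0.0
grasp_force: 1.5
```

```bash
python3 - <<'E'
from h import *
s=get_state();print(s["eef_pos"],s["force"],w2b(s["eef_pos"]))
d=get_image("side");cv2.imwrite("pics/s5.png",cv2.resize(d["img"][100:320,200:460,::-1],None,fx=2.7,fy=2.7,interpolation=cv2.INTER_CUBIC))
plan((0,-61,191,90),(0,-27,178,90),(0,2,157,90),(0,25.5,129,90),(0,41,97,90))
E
```

```text
[ 608.44573229 -211.20630017  199.01331852] [ 1.28660457 -3.09271981  1.81595043] [  0.66859917 -97.30901962]
(0, -61, 191, 90) -> [34.7 -0.6  7.7] [ 0.001  0.    -0.001]
(0, -27, 178, 90) -> [68.7 -0.6 20.7] [ 0.001  0.    -0.001]
(0, 2, 157, 90) -> [97.7 -0.7 41.7] [ 0.001  0.    -0.001]
(0, 25.5, 129, 90) -> [121.2  -0.7  69.7] [ 0.001  0.    -0.001]
(0, 41, 97, 90) -> [136.7  -0.8 101.7] [ 0.001  0.    -0.001]
```

View pics/s5.png

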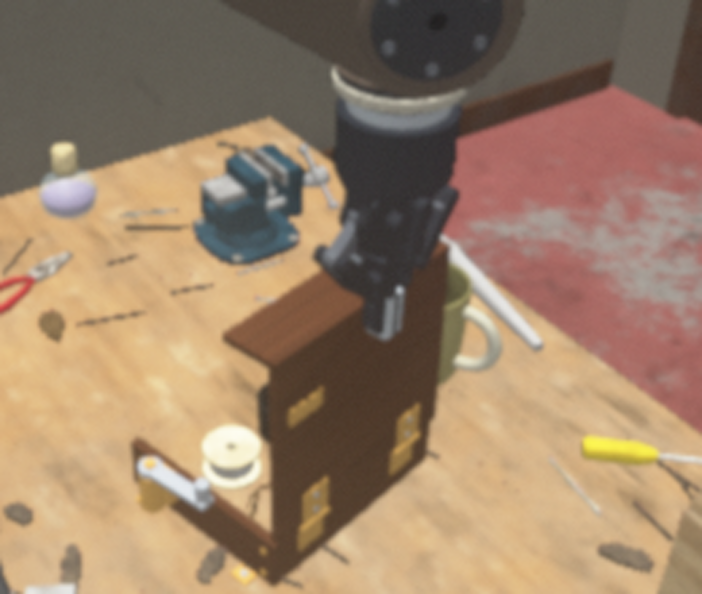

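{"api": "arm_command", "payload": {"steps": [0.017, 0, 0.003, 0, 0, 0, 1, 0.035, 0, 0.008, 0, 0, 0, 1, 0.052, 0, 0.013, 0, 0, 0, 1, 0.069, 0, 0.021, 0, 0, 0, 1, 0.084, 0, 0.03, 0, 0, 0, 1, 0.098, 0, 0.042, 0, 0, 0, 1, 0.11, 0, 0.055, 0, 0, 0, 1, 0.121, 0, 0.07, 0, 0, 0, 1]}}

```text
time_s: 11.28
eef_pos: [577.8, -93.9, 126.9]
orientation: [0.612, 0.791, 0.0, -0.0]
force: [1.4, -0.9, 1.8]
opening: -0.0
grasp_force: 0.8
```

```bash
python3 - <<'E'
from h import *
s=get_state();print(s["eef_pos"],s["force"],w2b(s["eef_pos"]))
plan((0,41,97,90),(0,48,69,90),(0,49,54,90))
E
```

```text
[577.77679817 -93.92585389 126.87339291] [ 1.3695234  -0.94580762  1.84325463] [ 0.51423938 23.91499934]
(0, 41, 97, 90) -> [17.1 -0.5 29.9] [-0.    -0.    -0.002]
(0, 48, 69, 90) -> [24.1 -0.5 57.9] [-0.    -0.    -0.002]
(0, 49, 54, 90) -> [25.1 -0.5 72.9] [-0.    -0.    -0.002]
```

{"api": "arm_command", "payload": {"steps": [0.009, 0, 0.015, 0, 0, 0, 1, 0.017, 0, 0.03, 0, 0, 0, 1, 0.021, 0, 0.044, 0, 0, 0, 1, 0.024, 0, 0.057, 0, 0, 0, 1, 0.025, 0, 0.066, 0, 0, 0, 1, 0.025, 0, 0.07, 0, 0, 0, 1, 0.025, 0, 0.072, 0, 0, 0, 1, 0.025, 0, 0.0735, 0, 0, 0, 1]}}

```text
time_s: 12.28
eef_pos: [571.9, -70.7, 54.5]
orientation: [0.612, 0.791, 0.0, 0.0]
force: [-0.4, 0.6, 1.1]
opening: -0.2
grasp_force: 0.6
```

```bash
python3 - <<'E'
from h import *
s=get_state();print(s["eef_pos"],s["force"],w2b(s["eef_pos"]))
E
```

```text
[571.85766739 -70.68951751  54.52568151] [-0.44615847  0.61265705  1.05654639] [ 0.63578392 47.89308651]
```

{"api": "arm_command", "payload": {"steps": [0, 0, 0.001, 0, 0, 0, 1, 0, 0, 0.002, 0, 0, 0, 1, 0, 0, 0.002, 0, 0, 0, 1]}}

```text
time_s: 12.65
eef_pos: [571.9, -70.7, 53.9]
orientation: [0.612, 0.791, 0.0, 0.001]
force: [-5.7, 1.2, 17.4]
opening: -0.2
grasp_force: 8.6
```

```bash
python3 - <<'E'
from h import *
s=get_state();d=get_image("top")
plan((-110,-24,120,90),(-110,-24,68,90))
for u,v,z in((438,452,62.5),(508,426,78.5)): print(w2b(ray(d,220+(u+.5)/3.3-.5,120+(v+.5)/3.3-.5,z)))
E
```

```text
(-110, -24, 120, 90) -> [ -72.1 -110.5  -66.1] [ 0.001  0.001 -0.001]
(-110, -24, 68, 90) -> [ -72.1 -110.6  -14.1] [ 0.001  0.001 -0.001]
[-111.01204603   29.22865659]
[-106.65246328  -24.21375576]
```

{"api": "arm_command", "payload": {"steps": [0, 0, -0.06, 0, 0, 0, 1, -0.025, -0.038, -0.068, 0, 0, 0, 0.6, -0.05, -0.075, -0.068, 0, 0, 0, 0.6, -0.072, -0.109, -0.068, 0, 0, 0, 0.6, -0.072, -0.109, -0.068, 0, 0, 0, 0.6, -0.072, -0.109, -0.068, 0, 0, 0, 0.6]}}

```text
time_s: 13.45
eef_pos: [484.8, -167.6, 120.6]
orientation: [0.612, 0.79, 0.0, 0.0]
force: [1.5, -0.2, -0.3]
opening: 34.2
grasp_force: 0.0
```

```bash
python3 - <<'E'
from h import *
s=get_state();print(s["eef_pos"],w2b(s["eef_pos"]),s["opening"])
plan((-109,-24,68,90))
d=get_image("side");cv2.imwrite("pics/s6.png",cv2.resize(d["img"][150:330,190:400,::-1],None,fx=3.3,fy=3.3,interpolation=cv2.INTER_CUBIC))
E
```

```text
[ 484.75008393 -167.626664    120.62353547] [-108.0710489   -23.99130654] 34.15653368539099
(-109, -24, 68, 90) -> [ 0.  -1.  52.6] [ 0.001  0.    -0.002]
```

View pics/s6.png

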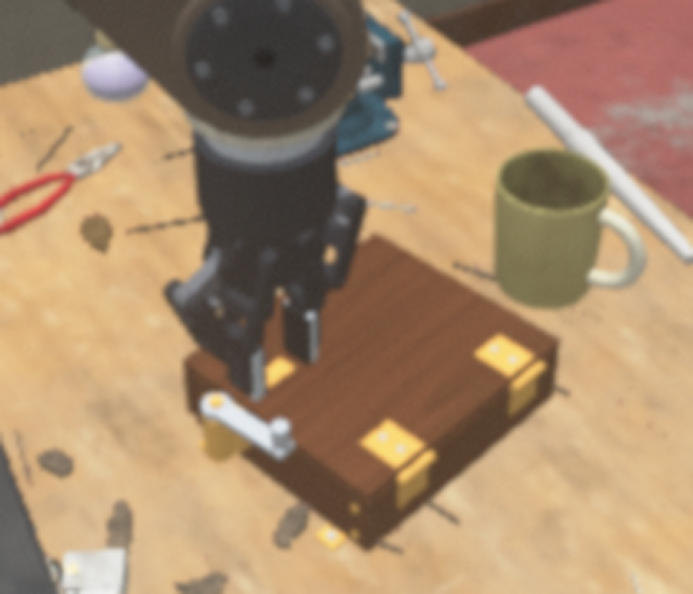

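```bash
python3 - <<'E'
from h import *
d=get_image("side");print(w2b(ray(d,190+280.5/3.3-.5,150+425.5/3.3-.5,78.5)),w2b(ray(d,190+213.5/3.3-.5,150+402.5/3.3-.5,62.5)))
E
```

```text
[-107.07019878  -25.72174375] [-112.10894641   30.54635558]
```

{"api": "arm_command", "payload": {"steps": [0, 0.001, 0.03, 0, 0, 0, 0.6, 0, 0.001, 0.05, 0, 0, 0, 0.6, 0, 0.001, 0.055, 0, 0, 0, 0.6, 0, 0.001, 0.055, 0, 0, 0, 0.77, 0, 0.001, 0.055, 0, 0, 0, 0.77]}}

```text
time_s: 14.18
eef_pos: [485.7, -167.3, 66.0]
orientation: [0.612, 0.791, 0.0, 0.001]
force: [-0.5, -0.1, 0.8]
opening: 19.9
grasp_force: 0.0
```

```bash
python3 - <<'E'
from h import *
s=get_state();print(s["eef_pos"],w2b(s["eef_pos"]),s["opening"],s["force"])
T=[]
for f in(-70,-55,-40,-25,-12,0,4):
    a=np.deg2rad(f); T.append((-112+54*np.cos(a),30+54*np.sin(a),65,180+f))
plan(*T)
E
```

```text
[ 485.68861967 -167.2767796    66.04552913] [-107.07465662  -23.88897937] 19.853563905107055 [-0.507662   -0.06214393  0.77748136]
(np.float64(-93.53091226041388), np.float64(-20.74340152243905), 65, 110) -> [ 3.2 13.5  1.1] [ 0.001  0.001 -0.35 ]
(np.float64(-81.02687243704351), np.float64(-14.234210391605558), 65, 125) -> [ 9.7 26.   1.1] [ 0.001  0.001 -0.612]
(np.float64(-70.63360007157519), np.float64(-4.710530923073122), 65, 140) -> [19.2 36.4  1.1] [ 0.001  0.001 -0.874]
(np.float64(-63.0593795000209), np.float64(7.17861386600223), 65, 155) -> [31.1 44.   1.1] [ 0.000e+00  1.000e-03 -1.136e+00]
(np.float64(-59.18002956037449), np.float64(18.772768695840995), 65, 168) -> [42.7 47.8  1.1] [ 0.000e+00  1.000e-03 -1.363e+00]
(np.float64(-58.0), np.float64(30.0), 65, 180) -> [53.9 49.   1.1] [ 0.000e+00  1.000e-03 -1.572e+00]
(np.float64(-58.13154128596949), np.float64(33.766849582182765), 65, 184) -> [57.7 48.9  1.1] [ 0.000e+00  1.000e-03 -1.642e+00]
```

{"api": "arm_command", "payload": {"steps": [0.001, 0.004, 0, 0, 0, -0.175, 0.77, 0.003, 0.012, 0, 0, 0, -0.314, 0.77, 0.005, 0.019, 0, 0, 0, -0.454, 0.77, 0.009, 0.025, 0, 0, 0, -0.593, 0.77, 0.014, 0.031, 0, 0, 0, -0.733, 0.77, 0.019, 0.036, 0, 0, 0, -0.873, 0.77, 0.025, 0.041, 0, 0, 0, -1.012, 0.77, 0.031, 0.044, 0, 0, 0, -1.134, 0.77]}}

```text
time_s: 15.18
eef_pos: [520.6, -126.3, 66.2]
orientation: [0.09, 0.996, -0.0, 0.001]
force: [0.4, -1.1, -1.0]
opening: 19.9
grasp_force: 0.6
```

```bash
python3 - <<'E'
from h import *
s=get_state();print(s["eef_pos"],w2b(s["eef_pos"]),s["opening"],s["force"],s["grasp_force"])
T=[]
for f in(-12,0,4,8):
    a=np.deg2rad(f); T.append((-112+54*np.cos(a),30+54*np.sin(a),65,180+min(f,0)))
plan(*T)
E
```

```text
[ 520.59611232 -126.28875042   66.16713932] [-62.97234926   6.99043228] 19.913878965223308 [ 0.38822438 -1.07449222 -0.9710327 ] 0.5671660043299198
(np.float64(-59.18002956037449), np.float64(18.772768695840995), 65, 168) -> [ 1.5 12.3  1.2] [-0.     0.001 -0.225]
(np.float64(-58.0), np.float64(30.0), 65, 180) -> [ 5.2 23.   1.2] [-0.001  0.001 -0.434]
(np.float64(-58.13154128596949), np.float64(33.766849582182765), 65, 180) -> [ 6.9 26.3  1.1] [-0.001  0.001 -0.434]
(np.float64(-58.5255242879552), np.float64(37.51534745184353), 65, 180) -> [ 8.8 29.6  1.1] [-0.001  0.001 -0.434]
```

{"api": "arm_command", "payload": {"steps": [0.0005, 0.006, 0, 0, 0, -0.11, 0.77, 0.0015, 0.012, 0, 0, 0, -0.22, 0.77, 0.003, 0.018, 0, 0, 0, -0.33, 0.77, 0.005, 0.023, 0, 0, 0, -0.434, 0.77, 0.007, 0.026, 0, 0, 0, -0.434, 0.77, 0.0075, 0.0275, 0, 0, 0, -0.434, 0.77, 0.0075, 0.0275, 0, 0, 0, -0.434, 0.77]}}

```text
time_s: 16.05
eef_pos: [518.8, -99.4, 66.2]
orientation: [-0.123, 0.992, -0.001, 0.001]
force: [1.0, -12.4, -0.1]
opening: 19.4
grasp_force: 6.0
```

```bash
python3 - <<'E'
from h import *
s=get_state();print(s["eef_pos"],w2b(s["eef_pos"]),s["opening"],s["force"],s["grasp_force"])
plan((-58,40,65,180))
E
```

```text
[518.79980779 -99.36341572  66.15486469] [-57.93202968  33.50072344] 19.350448805783717 [  1.0039996  -12.39763812  -0.13967446] 5.985310077667236
(-58, 40, 65, 180) -> [0.1 6.5 1.1] [-0.003  0.002 -0.007]
```

{"api": "arm_command", "payload": {"steps": [0, -0.005, 0, 0, 0, 0, 0.77, 0, -0.005, 0, 0, 0, 0, 0.74, 0, -0.005, -0.03, 0, 0, 0, 0.74, 0, -0.005, -0.09, 0, 0, 0, 0.74, -0.06, -0.005, -0.14, 0, 0, 0, 0.74, -0.1, 0.04, -0.18, 0, 0, 0, 0.74, -0.1, 0.1, -0.18, 0, 0, 0, 0.74, -0.1, 0.16, -0.18, 0, 0, 0, 0.74]}}

```text
time_s: 17.05
eef_pos: [577.1, 74.9, 245.9]
orientation: [-0.124, 0.992, 0.0, 0.001]
force: [0.5, -0.6, -0.5]
opening: 22.3
grasp_force: 0.0
```

```bash
python3 - <<'E'
from h import *
s=get_state();print(s["eef_pos"],w2b(s["eef_pos"]),s["force"])
d=get_image("side")["img"][150:330,190:400,::-1];e=get_image("top")["img"][100:280,220:430,::-1]
cv2.imwrite("pics/f.png",cv2.resize(np.hstack([d,e]),None,fx=1.9,fy=1.9,interpolation=cv2.INTER_CUBIC))
E
```

```text
[577.06430485  74.92832216 245.90022013] [ 42.33568429 187.50964217] [ 0.54621561 -0.64788431 -0.49349971]
```

View pics/f.png

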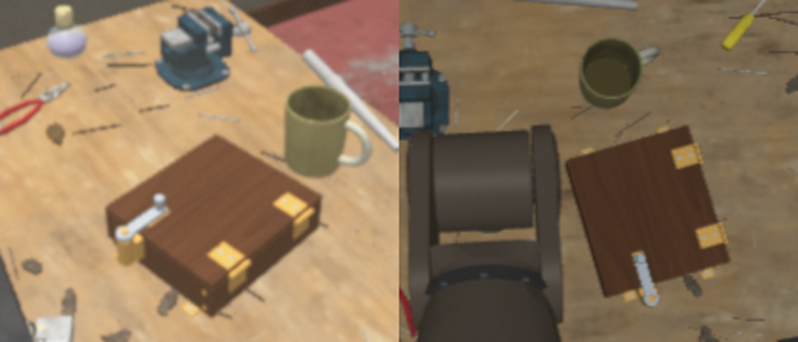

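The cover is shut, and the bar (pivot at 649,298 and peg at 639,258 in the right-hand view) points along box +x, fully across it. The mug, lamp and pliers haven't moved.

```bash
python3 -c "
from bench import *
print(sign_off())"
```

```text
the job is handed in; nothing more can be done
None
```

The job is handed in: the spool and cup are inside the box, the cover is shut and the lock bar is turned fully across it, at about 17 s on the robot's clock; the lamp, mug and pliers were left where they stood.

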